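# Sort gas filters, release the safety catch, hold the purge lever

## Robot

A 7-joint arm with a two-finger parallel gripper is mounted at the origin on the work surface. World frame = base frame: x ahead of the robot, y to its left, z up, the work surface at z = 0. Lengths are in mm, angles in rad, forces in N, time in s.
With the tool pointing down it reaches from about 425 to 825 mm from the base axis. Payload 3.6 kg.
Tool frame: the origin (TCP) lies midway between the tips of the shut fingers; the grasp point (between the pads) lies 19 mm behind it; z points along the fingers, y is the direction in which the jaws open and shut (so a half turn about z gives the same grasp; the last joint's range is limited). The gripper opens to 93 mm and grips with 3 to 60 N. Pads are 15 mm wide; open, the fingers measure 128 mm over their backs; the gripper's body (75 mm by 188 mm) begins 65 mm behind the grasp point.
Start: joints at [-1.238, 0.615, -0.013, 1.423, 0.008, 1.103, -0.04], TCP at [228.822, 608.36, 218.64] pointing down, gripper open.
Joint ranges: [-3.12, 3.12], [-0.3, 2.06], [-1.34, 1.32], [0.26, 2.42], [-1.36, 4.5], [0.01, 1.98], [-2.84, 2.84]. Speed limits (rad/s): [2.79, 2.79, 3.14, 3.14, 3.14, 3.14, 3.14].

## Interface

Orientations are given as a rotation vector (axis times angle).
In Python, from workcell import manip, optics, finish_job gives the robot as it stands.
- The arm moves only by the tool servo_tool, never from a script. Its argument "steps" is one flat list of numbers, 7 for each row, row after row: the turn, a rotation vector about the tool's x, y, z in rad, then the shift along the tool's x, y, z in cm, then the finger opening in cm, from 0 to 9.3. A call has exactly 8 rows; each row shifts and turns the commanded pose from where the row before left it, along the tool's axes as they then stand; what a row does not reach is not made up. A row lasts 1/8 s, in which the tool goes at most 62.5 mm and 10.7 degrees, less where a joint would pass 70% of its speed; a pose out of reach is approached as far as the arm can. A call is refused whole if a number of a shift passes 6.25 or a number of a turn 0.188, either way. A call with a gripper value outside its range is refused whole. The fingers move at their own pace and stop on an object; the grip force is fixed at half the most. Time passes only in rows, so rows that do not move let the fingers close, or fill a call up. It gives the time, the measured TCP pose, the force and the opening at its end, in the units of the state.
- manip.state(): the state, without advancing time (a new reading comes with each control period).
- optics.read_camera(name): name is "side" or "top"; returns (picture, depth): 400x640x3 uint8, red, green, blue; 400x640 float32, mm along the optical axis (not along the pixel's ray), 0 where there is no reading.
- optics.camera_model(name): a dict with "fx", "fy", "cx", "cy" (pixels), "pose" (4x4, takes a point from camera to world coordinates). Camera axes: x right, y down, z forward; pixel columns grow to the right and rows downward; lengths in mm; the calibration is good to about 2 mm. A picture is of the moment at which its call begins. camera_model takes no time and is no camera call.
- finish_job(): hands the job in, once; it reports no verdict.
The state is a dict: "time_s": time; "joint_positions": joint angles; "qvel": joint speeds; "tau": joint torques, N m; "eef_pos": TCP position; "tcp_rot": TCP orientation; "contact_force": force on the tool from outside, world axes, zero at the start; "ft_torque": the same for the moment, N m; "finger_gap": opening from 0.0 (shut) to 1.0 (fully open).
Only numpy, scipy, OpenCV 4.12 (cv2) and the standard library are available. Lean on these libraries where they do the work, as an engineer would, in place of code of your own. Each camera call takes 0.05 s, during which the arm holds its last target.

## Task

Get the gas line ready: stand the green-capped gas filter in the green seat and the red-capped one in the red seat, fully down, upright and let go. After that flip the purge station's red safety catch fully outwards, away from the lever, and only then pull the yellow lever bar all the way towards the robot against its spring. Finish while still holding the lever there with the gripper; do not shift or tip the spanner, the jar or the orange leak meter.

Things in the scene. Friction and masses are not known exactly. Their poses are not given: they have to be found in the camera images.
- filter_green_mid (a point): Good filter: loose upright white cylinder 40 mm in diameter, 70 mm tall, with a green band near its top and a green cap on it, 34 mm in diameter, 10 mm tall (80 mm in all); 0.10 to 0.20 kg; stands on the table at the start. The point is on its axis, 40 mm above its foot; z along the axis. Grip the white body, e.g. 55 mm above its foot.
- filter_red_mid (a point): Rejected filter: loose upright white cylinder 40 mm in diameter, 70 mm tall, with a red band near its top and a red cap on it, 34 mm in diameter, 10 mm tall (80 mm in all); 0.10 to 0.20 kg; stands on the table at the start. The point is on its axis, 40 mm above its foot; z along the axis. Grip the white body, e.g. 55 mm above its foot.
- pass_seat_mouth (a point): Green (pass) seat: fixed square block 70 x 70 x 35 mm on a 76 mm wide, 6 mm high foot plate, with one round upright blind hole, 46 mm wide, mouth chamfered, 25 mm deep (its floor is 10 mm above the table). The point is the centre of the hole's mouth, 35 mm above the table; z up. Takes the green-capped filter.
- reject_seat_mouth (a point): Red (reject) seat: fixed square block 70 x 70 x 35 mm on a 76 mm wide, 6 mm high foot plate, with one round upright blind hole, 46 mm wide, mouth chamfered, 25 mm deep (its floor is 10 mm above the table). The point is the centre of the hole's mouth, 35 mm above the table; z up. Takes the red-capped filter.
- station: Purge station: fixed white box with a blue top, 164 x 174 x 60 mm, carrying the lever and the catch. Origin: centre of its underside, on the table; x points away from the robot (yaw up to 0.3 rad either way), y to its left, z up. Lever axis: along station y through station (0, 0, 70 mm). Catch pivot axis: along station x through station (-50, -60, 70 mm).
- lever_bar (a point): Centre of the round yellow lever bar: along station y, 14 mm thick, 110 mm clear between two 10 mm arms, nothing under it down to the box. It lies 130 mm from the lever axis: at joint value q, station x = 130 mm * sin(0.40 - q), y = 0, z = 70 mm + 130 mm * cos(0.40 - q). Pinch it from above, fingers closing along station x (it may turn between them), or hook it from behind.
- purge_lever (a joint): Lever angle in rad: 0 at rest (leaning 0.40 rad away from the robot), 0.85 all the way pulled towards the robot (station -x), at a hard stop. A spring always returns it: about 4 N at the bar at the start of the pull, 10 N at its end.
- catch_pad (a point): Point on the inner face (towards station +y) of the catch's red paddle (36 mm wide along station x, 8 mm thick, reaching 70 mm from its pivot), 45 mm from the pivot. Push here towards station -y to flip it; there is free space on this side. A 10 mm prop bar reaches 43 mm back from the paddle, in front of the lever's -y arm: forcing the lever past it is a fault.
- catch (a joint): Catch angle in rad: 0 upright, guarding the lever (starts between 0 and 0.12), grows as it flips outwards to station -y and down; 1.5 lying flat outwards at a stop. It stays where it is left; takes about 2 to 3 N at the paddle.
- spanner: Bystander: steel spanner 140 mm long lying on the table; origin under its middle. Leave alone.
- vial_jar: Bystander: amber glass jar, 48 mm in diameter, 75 mm tall; origin under its foot. Leave alone.
- leak_meter: Bystander: orange hand-held leak meter, 55 x 120 x 28 mm, lying flat; origin under its centre. Leave alone.
Mind the look-alikes: they are no part of the job. Of the things like the station, leave any that is brown; of the rest the larger one is meant.

How it is judged:
By the outcome, as a careful person would: the job done as asked, in the order asked, and still so for the second after the job is handed in, while the arm keeps its last pose, push and grip.
It also fails if it takes over 72 s, if anything falls off the work surface, if the arm or the gripper's body presses on something with over 40 N, if the wrist force passes 120 N, or if a joint passes its speed limit or range.

## Working session

There is one attempt and no reset: what is moved stays moved. The work goes in short steps, Python scripts to look and compute and a tool call to move; the robot and the scene stay as the last step left them, time stands still between calls to the robot, and variables do not carry over. Pictures are saved under pics/ and viewed, and the job is handed in when it is done.

Besides the shell and the picture viewer there is one more tool, called by a JSON object that holds its "method" and its "body". servo_tool: Moves the arm, as the interface text tells. Its arguments: {"type":"object","properties":{"steps":{"type":"array","items":{"type":"number"}}},"required":["steps"]}

```bash
ls; mkdir -p pics
python3 - <<'E'
from workcell import manip, optics
import cv2,numpy as np
for n in("top","side"):
    p,d=optics.read_camera(n); m=optics.camera_model(n)
    cv2.imwrite(f"pics/{n}0.png",p[:,:,::-1]); np.savez(f"{n}0.npz",p=p,d=d)
    print(n,m["fx"],m["cx"],m["cy"],np.round(m["pose"],3).tolist())
s=manip.state();print(s)
E
```

```text
pics
top 381.3081243048316 325.2240761915768 200.47953796769968 [[-0.001, -0.997, 0.071, 487.052], [-1.0, 0.002, 0.017, 23.122], [-0.017, -0.071, -0.997, 974.314], [0.0, 0.0, 0.0, 1.0]]
side 501.56916862309095 315.4329799841901 201.44158322262317 [[0.845, -0.346, 0.407, 29.871], [-0.534, -0.553, 0.639, -789.382], [0.004, -0.758, -0.652, 968.303], [0.0, 0.0, 0.0, 1.0]]
{'time_s': 0.1, 'joint_positions': array([-1.23751858,  0.61582443, -0.01263506,  1.42474405,  0.00806448,
        1.1033834 , -0.04038603]), 'qvel': array([-0.00085607, -0.00170254,  0.00146339, -0.00243744, -0.00030505,
        0.000864  , -0.00058188]), 'tau': array([ 8.54139726e-04, -4.60044014e+01,  2.10013404e-01, -1.66245604e+01,
       -6.11290801e-02,  1.69362099e-02,  1.07663329e-04]), 'eef_pos': array([228.56210244, 607.72738389, 217.59390238]), 'tcp_rot': array([-0.56189628, -3.09049853,  0.0035664 ]), 'contact_force': array([-0.24061886, -0.23650834,  0.27422116]), 'ft_torque': array([0.0270292 , 0.03388348, 0.03006187]), 'finger_gap': 1.0013983968075089}
```

View pics/top0.png

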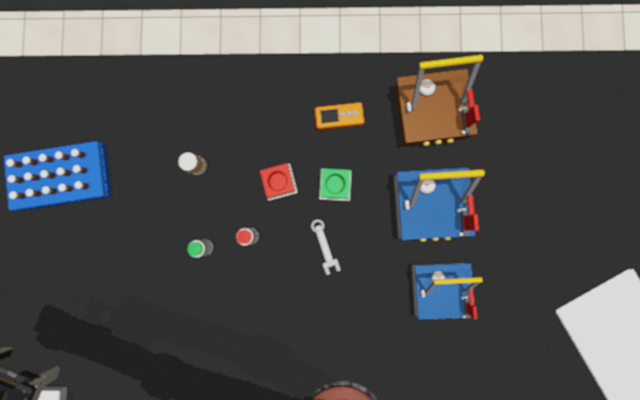

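View pics/side0.png

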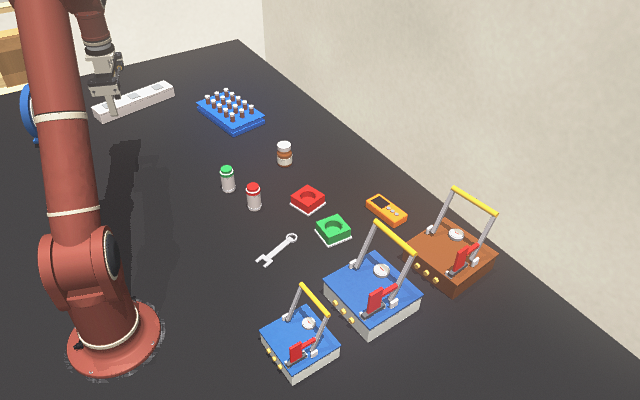

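Candidates in the top view:
- **Stations:** brown (436,105), large blue (436,205) and small blue (444,292). I choose the large blue one.
- **Filters:** green cap (199,249) and red cap (246,237). The jar has a white lid (190,162).
- **Seats:** red (279,181) and green (335,184).

Next I measure these and make a close crop.

```bash
cat > h.py <<'E'
import numpy as np,cv2
from workcell import manip, optics
def ray(n,u,v,z):
    m=optics.camera_model(n);P=np.array(m["pose"])
    d=P[:3,:3]@np.array([(u-m["cx"])/m["fx"],(v-m["cy"])/m["fy"],1.]);o=P[:3,3]
    return o+d*(z-o[2])/d[2]
def pts(n,dep):
    m=optics.camera_model(n);P=np.array(m["pose"]);v,u=np.mgrid[:400,:640]
    c=np.stack([(u-m["cx"])/m["fx"]*dep,(v-m["cy"])/m["fy"]*dep,dep],-1)
    return c@P[:3,:3].T+P[:3,3]
def masks(p):
    h=cv2.cvtColor(p,cv2.COLOR_RGB2HSV);H,S,V=[h[...,i].astype(int) for i in range(3)]
    s=(S>130)&(V>60)
    return dict(red=s&((H<7)|(H>173)),green=s&(H>50)&(H<85),blue=s&(H>95)&(H<125),yellow=s&(H>22)&(H<35),orange=s&(H>9)&(H<21))
E
python3 - <<'E'
from h import *
for n in("top","side"):
    z=np.load(n+"0.npz");p,d=z["p"],z["d"];X=pts(n,d)
    for k,m in masks(p).items():
        c,l,st,ce=cv2.connectedComponentsWithStats(m.astype(np.uint8))
        for i in range(1,c):
            if st[i,4]>40:
                q=X[(l==i)&(d>0)]
                zt=np.percentile(q[:,2],90); t=q[q[:,2]>zt-6]
                print(n,k,st[i].tolist(),np.round(ce[i],1),"med",np.median(q,0).round(),"ztop",zt.round(),"topmid",((t.min(0)+t.max(0))/2).round(),"ext",np.ptp(t,axis=0).round())
z=np.load("top0.npz");p=z["p"]
cv2.imwrite("pics/crop_t.png",cv2.resize(p[140:270,170:500,::-1],None,fx=2.4,fy=2.4,interpolation=2))
p=np.load("side0.npz")["p"]
cv2.imwrite("pics/crop_s.png",cv2.resize(p[150:350,200:460,::-1],None,fx=3,fy=3,interpolation=2))
E
```

```text
top red [465, 89, 16, 38, 355] [471.7 109.7] med [ 751. -296.  119.] ztop 140.0 topmid [ 741. -299.  139.] ext [36. 11.  9.]
top red [259, 163, 35, 35, 844] [276. 180.] med [608. 163.  34.] ztop 37.0 topmid [604. 159.  37.] ext [83. 80. 11.]
top red [463, 195, 17, 37, 350] [471.1 216. ] med [ 508. -287.  119.] ztop 139.0 topmid [ 499. -290.  139.] ext [35. 10. 10.]
top red [236, 231, 14, 12, 139] [242.9 236.6] med [465. 231.  80.] ztop 83.0 topmid [467. 231.  80.] ext [26. 30.  7.]
top red [466, 290, 12, 30, 218] [471.6 305.9] med [ 306. -292.   92.] ztop 108.0 topmid [ 300. -294.  106.] ext [27.  8.  9.]
top red [313, 386, 58, 14, 172] [337.  391.8] med [88. 21. 10.] ztop 13.0 topmid [85. -0. 11.] ext [ 31. 139.   9.]
top green [322, 168, 27, 30, 710] [334.9 182.5] med [600.  14.  34.] ztop 37.0 topmid [598.  15.  36.] ext [71. 65. 10.]
top green [187, 243, 14, 12, 140] [193.6 248.6] med [437. 347.  81.] ztop 83.0 topmid [439. 346.  81.] ext [26. 29.  7.]
top blue [3, 141, 108, 70, 4435] [ 60.  176.3] med [614. 698.  39.] ztop 41.0 topmid [620. 719.  47.] ext [172. 256.  23.]
top bl
[... 3700 characters left out ...]
 199.0 topmid [ 596. -221.  198.] ext [ 18. 129.   9.]
side yellow [299, 282, 31, 34, 187] [314.1 298.6] med [ 375. -245.  152.] ztop 154.0 topmid [ 376. -243.  153.] ext [ 12. 101.  10.]
side orange [277, 151, 15, 8, 71] [284.4 154.2] med [642. 353.  51.] ztop 58.0 topmid [645. 358.  58.] ext [35. 29. 12.]
side orange [451, 188, 48, 29, 63] [475.3 203.6] med [ 831. -235.  192.] ztop 194.0 topmid [ 835. -227.  192.] ext [ 27. 127.   7.]
side orange [365, 199, 43, 29, 301] [385.  215.5] med [750. -19.  20.] ztop 29.0 topmid [773.  -0.  28.] ext [ 67. 117.  10.]
side orange [373, 217, 126, 69, 2300] [446.7 250.6] med [ 765. -231.   62.] ztop 64.0 topmid [ 731. -232.  127.] ext [290. 191. 137.]
```

View pics/crop_t.png

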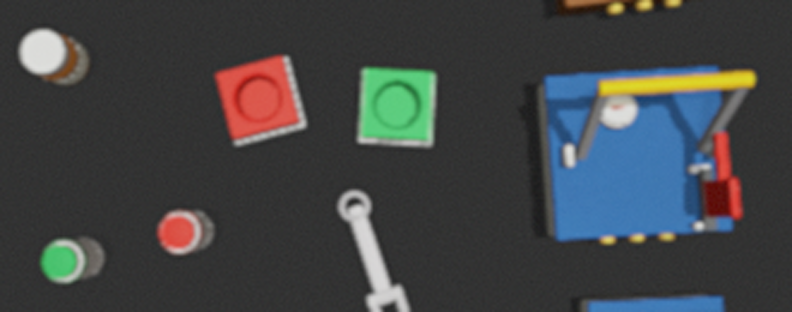

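View pics/crop_s.png

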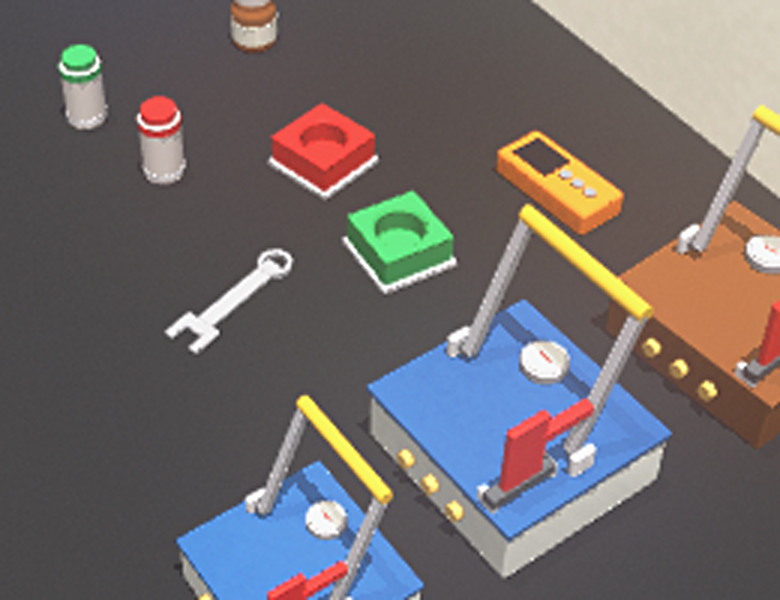

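Run:
```python
from h import *
for n in("top","side"):
    z=np.load(n+"0.npz");p,d=z["p"],z["d"];X=pts(n,d);M=masks(p)
    # caps: plane z=80, use points above 78 -> centroid of pixel
    for k,c in(("green",(440,346)),("red",(468,231))):
        m=M[k]&(np.hypot(X[...,0]-c[0],X[...,1]-c[1])<30)&(X[...,2]>77.5)
        v,u=np.nonzero(m);Q=np.array([ray(n,a,b,80) for a,b in zip(u,v)])
        print(n,"cap",k,Q.mean(0).round(1),np.ptp(Q,axis=0).round(1))
    # seats: top-plane extents minAreaRect; hole: points lower than top
    for k,c in(("green",(598,15)),("red",(605,159))):
        r=np.hypot(X[...,0]-c[0],X[...,1]-c[1])
        m=M[k]&(r<60)&(abs(X[...,2]-36)<3.5)
        v,u=np.nonzero(m);Q=np.array([ray(n,a,b,35)[:2] for a,b in zip(u,v)],np.float32)
        print(n,"seat",k,cv2.minAreaRect(Q))
        m=(r<30)&(X[...,2]<29)&(d>0);v,u=np.nonzero(m);q=X[m];print("  hole px",q.mean(0).round(1),len(q),"floor z",np.median(q[:,2]))
    m=M["yellow"]&(X[...,2]>170)&(np.hypot(X[...,0]-596,X[...,1]+224)<90)
    v,u=np.nonzero(m);Q=np.array([ray(n,a,b,190)[:2] for a,b in zip(u,v)],np.float32);print(n,"bar",cv2.minAreaRect(Q), "mean",X[m].mean(0))
    m=M["blue"]&(abs(X[...,2]-62)<4)&(np.hypot(X[...,0]-545,X[...,1]+224)<140)
    v,u=np.nonzero(m);Q=np.array([ray(n,a,b,60)[:2] for a,b in zip(u,v)],np.float32);print(n,"box",cv2.minAreaRect(Q))
    m=M["red"]&(X[...,2]>75)&(np.hypot(X[...,0]-500,X[...,1]+290)<80);q=X[m]
    for lo in range(80,145,10):
        w=q[(q[:,2]>=lo)&(q[:,2]<lo+10)]
        if len(w)>3: print("  catch z",lo,np.median(w,0).round(1),w.min(0).round(),w.max(0).round())
s=manip.state();print(cv2.Rodrigues(s["tcp_rot"])[0].round(3))
```

```text
top cap green [438.4 345.9  80. ] [25.6 28.5  0. ]
top cap red [466.7 230.2  80. ] [25.7 28.3  0. ]
top seat green ((597.8048095703125, 14.781059265136719), (62.21149826049805, 68.63691711425781), 86.81423950195312)
  hole px [599.   13.5  11. ] 257 floor z 10.626908264858116
top seat red ((604.3455810546875, 158.95237731933594), (70.36161041259766, 68.29890441894531), 15.137103080749512)
  hole px [606.9 160.8  11.7] 257 floor z 11.06394820538219
top bar ((596.67626953125, -224.09515380859375), (12.875802040100098, 130.22329711914062), 3.033917188644409) mean [ 595.53687002 -225.02554596  196.0223321 ]Traceback (most recent call last):
  File "<stdin>", line 19, in <module>
  File "h.py", line 4, in ray
    m=optics.camera_model(n);P=np.array(m["pose"])
ValueError: time passes only in moves, steps and waits
```

```bash
python3 - <<'E'
from workcell import optics
import numpy as np,json
json.dump({n:{k:np.array(v).tolist() for k,v in optics.camera_model(n).items()} for n in("top","side")},open("cam.json","w"))
E
cat > h.py <<'E'
import numpy as np,cv2,json
from workcell import manip, optics
C=json.load(open("cam.json"))
def ray(n,u,v,z):
    m=C[n];P=np.array(m["pose"])
    u=np.asarray(u,float);v=np.asarray(v,float)
    d=np.stack([(u-m["cx"])/m["fx"],(v-m["cy"])/m["fy"],np.ones_like(u)],-1)@P[:3,:3].T;o=P[:3,3]
    return o+d*((z-o[2])/d[...,2])[...,None]
def pts(n,dep):
    m=C[n];P=np.array(m["pose"]);v,u=np.mgrid[:400,:640]
    c=np.stack([(u-m["cx"])/m["fx"]*dep,(v-m["cy"])/m["fy"]*dep,dep],-1)
    return c@P[:3,:3].T+P[:3,3]
def masks(p):
    h=cv2.cvtColor(p,cv2.COLOR_RGB2HSV);H,S,V=[h[...,i].astype(int) for i in range(3)]
    s=(S>130)&(V>60)
    return dict(red=s&((H<7)|(H>173)),green=s&(H>50)&(H<85),blue=s&(H>95)&(H<125),yellow=s&(H>22)&(H<35),orange=s&(H>9)&(H<21))
def look(tag):
    o={}
    for n in("top","side"):
        p,d=optics.read_camera(n);cv2.imwrite(f"pics/{n}{tag}.png",p[:,:,::-1]);o[n]=(p,d,pts(n,d))
    return o
def go(x,y,z,jaw=None):
    """tool-frame shift (cm) and turn to reach world target; jaw = world angle of tool y"""
    s=manip.state();R=cv2.Rodrigues(s["tcp_rot"])[0];p=s["eef_pos"]
    print("t",round(s["time_s"],2),"pos",p.round(1),"R",R.round(3).tolist(),"F",s["contact_force"].round(1),"gap",round(s["finger_gap"]*93,1))
    if jaw is None: jaw=np.arctan2(R[1,1],R[0,1])
    c,q=np.cos(jaw),np.sin(jaw)
    T=np.array([[q,c,0],[-c,q,0],[0,0,-1.]])  # x=y cross z, z=down
    T[:,0]=np.cross(T[:,1],T[:,2])
    rv=cv2.Rodrigues(R.T@T)[0].ravel()
    d=np.array([x,y,z])-p
    print("turn",rv.round(3),"shift before turn",(R.T@d/10).round(2),"after turn",(T.T@d/10).round(2))
E
python3 - <<'E'
from h import *
for n in("top","side"):
    z=np.load(n+"0.npz");p,d=z["p"],z["d"];X=pts(n,d);M=masks(p)
    def R(m,z): 
        v,u=np.nonzero(m); return ray(n,u,v,z)[:,:2].astype(np.float32)
    if n=="side":
      for k,c in(("green",(440,346)),("red",(468,231))):
        Q=R(M[k]&(np.hypot(X[...,0]-c[0],X[...,1]-c[1])<30)&(X[...,2]>79),80)
        print(n,"cap",k,Q.mean(0).round(1),np.ptp(Q,axis=0).round(1))
      for k,c in(("green",(598,15)),("red",(605,159))):
        r=np.hypot(X[...,0]-c[0],X[...,1]-c[1])
        print(n,"seat",k,cv2.minAreaRect(R(M[k]&(r<60)&(abs(X[...,2]-36)<3.5),35)))
    print(n,"bar",cv2.minAreaRect(R(M["yellow"]&(X[...,2]>170)&(np.hypot(X[...,0]-596,X[...,1]+224)<90),190)))
    print(n,"box",cv2.minAreaRect(R(M["blue"]&(abs(X[...,2]-62)<4)&(np.hypot(X[...,0]-545,X[...,1]+224)<140),60)))
    m=M["red"]&(X[...,2]>75)&(np.hypot(X[...,0]-500,X[...,1]+290)<80);q=X[m]
    for lo in range(80,145,10):
        w=q[(q[:,2]>=lo)&(q[:,2]<lo+10)]
        if len(w)>3: print("  catch z",lo,np.median(w,0).round(1),w.min(0).round(),w.max(0).round())
go(439,346,150,0)
E
```

```text
top bar ((596.67626953125, -224.09515380859375), (12.875802040100098, 130.22329711914062), 3.033917188644409)
top box ((545.1111450195312, -225.06887817382812), (163.52569580078125, 173.91673278808594), 3.3079497814178467)
  catch z 80 [ 496.3 -285.2   84.7] [ 484. -287.   81.] [ 514. -284.   90.]
  catch z 90 [ 499.7 -285.2   95. ] [ 484. -286.   91.] [ 513. -283.   99.]
  catch z 100 [ 498.4 -285.7  104.4] [ 484. -287.  100.] [ 513. -284.  109.]
  catch z 110 [ 534.9 -285.6  118.5] [ 486. -293.  110.] [ 560. -281.  120.]
  catch z 120 [ 521.4 -286.6  121.5] [ 486. -292.  120.] [ 557. -282.  130.]
  catch z 130 [ 497.9 -288.6  137.9] [ 482. -295.  131.] [ 516. -285.  140.]
  catch z 140 [ 503.2 -289.3  141.4] [ 484. -294.  140.] [ 516. -285.  144.]
side cap green [441.4 347.2] [31.  33.1]
side cap red [469.1 231.4] [32.3 36. ]
side seat green ((600.0048828125, 17.405099868774414), (69.85311126708984, 70.12944030761719), 87.10725402832031)
side seat red ((606.6244506835938, 158.3765411376953), (76.8031997680664, 76.47566986083984), 15.016592979431152)
side bar ((600.6411743164062, -2
[... 277 characters left out ...]
h z 90 [ 497.5 -290.2   94.7] [ 482. -293.   90.] [ 516. -286.   99.]
  catch z 100 [ 497.9 -290.9  106.1] [ 482. -293.  100.] [ 517. -288.  109.]
  catch z 110 [ 513.6 -290.3  116.6] [ 482. -294.  110.] [ 562. -280.  120.]
  catch z 120 [ 528.3 -289.5  122.3] [ 482. -294.  120.] [ 560. -281.  130.]
  catch z 130 [ 498.6 -291.6  134.5] [ 482. -293.  130.] [ 519. -285.  140.]
  catch z 140 [ 498.4 -290.   141.7] [ 482. -293.  140.] [ 515. -286.  145.]
t 0.1 pos [228.6 607.7 217.6] R [[-0.936, 0.352, -0.001], [0.352, 0.936, -0.002], [0.0, -0.002, -1.0]] F [-0.2 -0.2  0.3] gap 93.1
turn [-2.000e-03  1.000e-03  1.211e+00] shift before turn [-28.91 -17.07   6.8 ] after turn [-26.17  21.04   6.76]
```

{"method": "servo_tool", "body": {"steps": [0,0,0.173,0,0,0,9.3,0,0,0.173,0,0,0,9.3,0,0,0.173,0,0,0,9.3,0,0,0.173,0,0,0,9.3,0,0,0.173,0,0,0,9.3,0,0,0.173,0,0,0,9.3,0,0,0.173,0,0,0,9.3,0,0,0,-3.5,2.8,0,9.3]}}

```text
time_s: 1.1
eef_pos: [252.6, 575.8, 217.2]
tcp_rot: [-2.212, -2.228, 0.003]
contact_force: [0.9, -0.2, -0.8]
finger_gap: 1.004
```

{"method": "servo_tool", "body": {"steps": [0,0,0,-4,3.2,0,9.3,0,0,0,-4,3.2,1,9.3,0,0,0,-4,3.2,1,9.3,0,0,0,-4,3.2,2,9.3,0,0,0,-4,3.2,2,9.3,0,0,0,-2,1.7,0.7,9.3,0,0,0,0,0,0,9.3,0,0,0,0,0,0,9.3]}}

```text
time_s: 2.1
eef_pos: [432.6, 355.2, 151.7]
tcp_rot: [-2.218, -2.223, -0.0]
contact_force: [-0.6, 0.1, 0.2]
finger_gap: 0.999
```

```bash
python3 -c "
from h import *
go(440,346.5,36,0)"
```

```text
t 2.1 pos [432.6 355.2 151.7] R [[-0.002, 1.0, -0.001], [1.0, 0.002, 0.001], [0.001, -0.001, -1.0]] F [-0.6  0.1  0.2] gap 92.9
turn [-0.001 -0.001  0.002] shift before turn [-0.88  0.74 11.57] after turn [-0.87  0.74 11.57]
```

{"method": "servo_tool", "body": {"steps": [0,0,0,-0.9,0.7,0,9.3,0,0,0,0,0,3,9.3,0,0,0,0,0,3.5,9.3,0,0,0,0,0,3,9.3,0,0,0,0,0,2.1,9.3,0,0,0,0,0,0,9.3,0,0,0,0,0,0,9.3,0,0,0,0,0,0,9.3]}}

```text
time_s: 3.1
eef_pos: [441.5, 345.0, 36.9]
tcp_rot: [2.221, 2.222, 0.004]
contact_force: [-0.6, 0.6, -0.3]
finger_gap: 1.0
```

```bash
python3 -c "
from h import *
o=look('1')
cv2.imwrite('pics/c1.png',cv2.resize(o['side'][0][100:260,160:300,::-1],None,fx=3.5,fy=3.5))
go(440,346.5,36,0)"
```

```text
t 3.2 pos [441.3 344.8  36.6] R [[-0.0, 1.0, 0.001], [1.0, 0.0, 0.001], [0.001, 0.001, -1.0]] F [-0.4 -0.2  0.5] gap 93.2
turn [ 0.001 -0.001  0.   ] shift before turn [ 0.17 -0.13  0.06] after turn [ 0.17 -0.13  0.06]
```

View pics/c1.png

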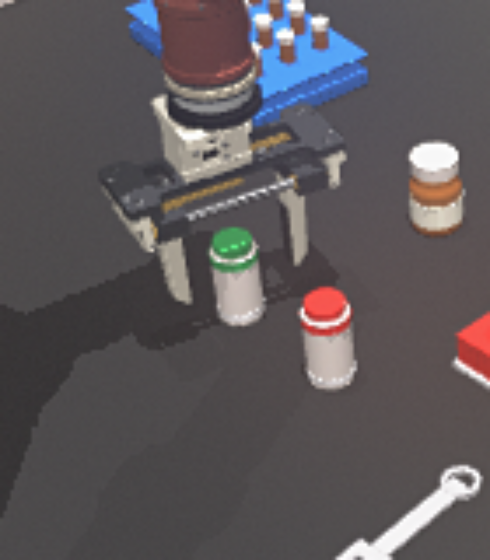

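{"method": "servo_tool", "body": {"steps": [0,0,0,0.2,-0.1,0,3,0,0,0,0,0,0,3,0,0,0,0,0,0,3,0,0,0,0,0,0,3,0,0,0,0,0,0,3,0,0,0,0,0,0,3,0,0,0,0,0,0,3,0,0,0,0,0,0,3]}}

```text
time_s: 4.2
eef_pos: [439.6, 346.3, 35.6]
tcp_rot: [-2.221, -2.221, 0.001]
contact_force: [-0.9, -1.1, -0.4]
finger_gap: 0.427
```

{"method": "servo_tool", "body": {"steps": [0,0,0,0,0,-1,3,0,0,0,0,0,-2,3,0,0,0,0,0,-3,3,0,0,0,0,0,-3,3,0,0,0,0,0,-2,3,0,0,0,-1.5,0.7,0,3,0,0,0,-3,1.5,0,3,0,0,0,-3.5,1.7,0,3]}}

```text
time_s: 5.2
eef_pos: [478.8, 264.3, 144.7]
tcp_rot: [2.221, 2.222, -0.003]
contact_force: [0.3, -0.0, -1.3]
finger_gap: 0.425
```

{"method": "servo_tool", "body": {"steps": [0,0,0,-4,1.9,0,3,0,0,0,-4,1.9,0,3,0,0,0,-4,2,0,3,0,0,0,-4,2,0,3,0,0,0,-4,2,0,3,0,0,0,-3,1.5,0,3,0,0,0,-2,0.8,0,3,0,0,0,0,0,0,3]}}

```text
time_s: 6.2
eef_pos: [599.4, 13.7, 145.0]
tcp_rot: [-2.226, -2.217, 0.003]
contact_force: [-1.3, 0.6, -1.0]
finger_gap: 0.43
```

Run:
```python
from h import *
o=look('2')
go(599,16,150,0)
for n in o:
    p,d,X=o[n];M=masks(p)
    m=M["green"]&(X[...,2]>100);w=X[m];print(n,m.sum(),w.min(0).round(1),w.max(0).round(1),w.mean(0).round(1))
cv2.imwrite('pics/c2.png',cv2.resize(o['side'][0][80:270,250:420,::-1],None,fx=3,fy=3))
```

```text
t 6.3 pos [599.   17.9 145.1] R [[-0.001, 1.0, -0.002], [1.0, 0.001, 0.002], [0.002, -0.002, -1.0]] F [-0.8  0.5 -1.1] gap 39.5
turn [-0.002 -0.002  0.001] shift before turn [-0.19  0.   -0.49] after turn [-0.19  0.   -0.49]Traceback (most recent call last):
  File "<stdin>", line 6, in <module>
    return umr_minimum(a, axis, None, out, keepdims, initial, where)
ValueError: zero-size array to reduction operation minimum which has no identity
```

Run:
```python
from h import *
for _ in range(1): go(599,16,150,0)
p=cv2.imread('pics/side2.png');cv2.imwrite('pics/c2.png',cv2.resize(p[80:270,250:420],None,fx=3,fy=3))
```

```text
t 6.3 pos [599.   17.9 145.1] R [[-0.001, 1.0, -0.002], [1.0, 0.001, 0.002], [0.002, -0.002, -1.0]] F [-0.8  0.5 -1.1] gap 39.5
turn [-0.002 -0.002  0.001] shift before turn [-0.19  0.   -0.49] after turn [-0.19  0.   -0.49]
```

View pics/c2.png

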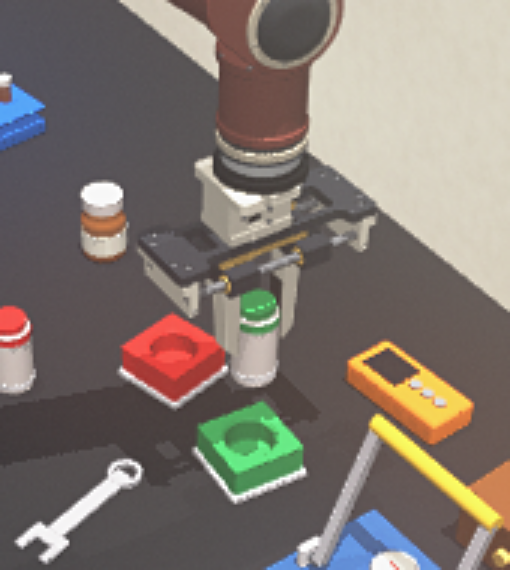

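{"method": "servo_tool", "body": {"steps": [0,0,0,0,0,2,3,0,0,0,0,0,2.5,3,0,0,0,0,0,1.5,3,0,0,0,0,0,0,3,0,0,0,0,0,0,3,0,0,0,0,0,0,3,0,0,0,0,0,0,3,0,0,0,0,0,0,3]}}

```text
time_s: 7.3
eef_pos: [600.0, 16.3, 86.0]
tcp_rot: [2.221, 2.221, 0.001]
contact_force: [0.7, 0.1, -2.2]
finger_gap: 0.428
```

Run:
```python
from h import *
go(599,16,46,0)
p,d=optics.read_camera("side");X=pts("side",d)
go(599,16,46,0)
m=masks(p)["green"]&(X[...,2]>95)
v,u=np.nonzero(m);print(len(u))
t=m&(X[...,2]>X[m][:,2].max()-5);w=X[t];print("cap",X[m].min(0).round(1),X[m].max(0).round(1),"top",w.mean(0).round(1),((w.min(0)+w.max(0))/2).round(1))
ztop=manip.state()["eef_pos"][2]+44
cnt=m.astype(np.uint8)
v,u=np.nonzero(t);Q=ray("side",u,v,ztop);print(Q.mean(0),Q.min(0),Q.max(0))
# white body below the cap
wb=(p.min(2)>120)&(abs(X[...,0]-599)<35)&(abs(X[...,1]-16)<35)&(X[...,2]>40)
print(X[wb].min(0).round(),X[wb].max(0).round())
cv2.imwrite('pics/c3.png',cv2.resize(p[130:270,260:400,::-1],None,fx=4,fy=4))
```

```text
t 7.3 pos [600.   16.3  86. ] R [[0.0, 1.0, 0.001], [1.0, -0.0, 0.0], [0.0, 0.001, -1.0]] F [ 0.7  0.1 -2.2] gap 39.8
turn [ 0.001 -0.    -0.   ] shift before turn [-0.03 -0.1   4.  ] after turn [-0.03 -0.1   4.  ]
t 7.35 pos [599.9  16.3  85.9] R [[0.0, 1.0, 0.0], [1.0, -0.0, -0.0], [-0.0, 0.0, -1.0]] F [ 0.4 -0.1 -1.4] gap 39.9
turn [ 0.  0. -0.] shift before turn [-0.03 -0.1   3.99] after turn [-0.03 -0.09  3.99]
18
cap [  29.9 -789.4  116.6] [617.2  24.1 968.3] top [  29.9 -789.4  968.3] [  29.9 -789.4  968.3]
[511.54494159 -85.19548939 129.87952166] [511.54494159 -85.19548939 129.87952166] [511.54494159 -85.19548939 129.87952166]
[564. -19.  53.] [634.  51. 484.]
```

View pics/c3.png

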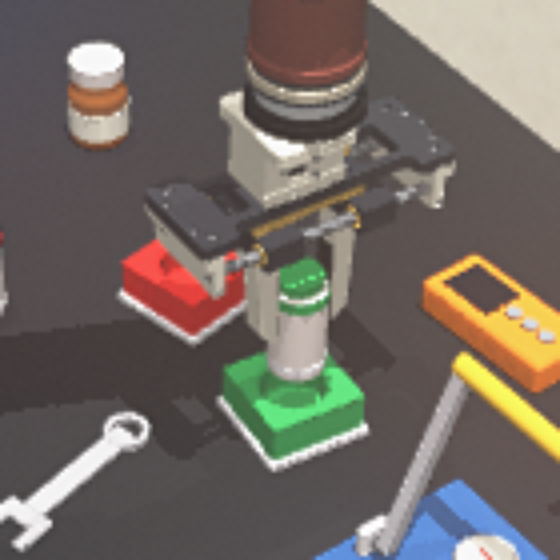

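{"method": "servo_tool", "body": {"steps": [0,0,0,0,-0.1,0.6,3,0,0,0,0,0,0.6,3,0,0,0,0,0,0.6,3,0,0,0,0,0,0.5,3,0,0,0,0,0,0.4,3,0,0,0,0,0,0,3,0,0,0,0,0,0,3,0,0,0,0,0,0,3]}}

```text
time_s: 8.35
eef_pos: [599.0, 16.4, 58.9]
tcp_rot: [2.221, 2.221, 0.001]
contact_force: [0.3, -0.3, -2.0]
finger_gap: 0.425
```

Inside the hole with no contact force (foot at about 23 mm, below the 35 mm mouth). I lower it the rest of the way.

{"method": "servo_tool", "body": {"steps": [0,0,0,0,0,0.5,3,0,0,0,0,0,0.4,3,0,0,0,0,0,0.2,3,0,0,0,0,0,0.1,3,0,0,0,0,0,0.1,3,0,0,0,0,0,0,3,0,0,0,0,0,0,3,0,0,0,0,0,0,3]}}

```text
time_s: 9.35
eef_pos: [598.9, 16.4, 45.7]
tcp_rot: [2.221, 2.221, -0.0]
contact_force: [0.0, 0.7, -0.6]
finger_gap: 0.425
```

{"method": "servo_tool", "body": {"steps": [0,0,0,0,0,0,5,0,0,0,0,0,0,7,0,0,0,0,0,0,9.3,0,0,0,0,0,0,9.3,0,0,0,0,0,0,9.3,0,0,0,0,0,0,9.3,0,0,0,0,0,-2,9.3,0,0,0,0,0,-3,9.3]}}

```text
time_s: 10.35
eef_pos: [598.0, 16.4, 95.2]
tcp_rot: [-2.22, -2.22, 0.003]
contact_force: [-0.3, -0.4, 0.2]
finger_gap: 1.0
```

{"method": "servo_tool", "body": {"steps": [0,0,0,0,0,-4,9.3,0,0,0,3,-2,-1,9.3,0,0,0,4.5,-2.7,0,9.3,0,0,0,5,-3,0,9.3,0,0,0,4.5,-2.7,0,9.3,0,0,0,3,-1.8,0,9.3,0,0,0,1.5,-0.9,0,9.3,0,0,0,0,0,0,9.3]}}

```text
time_s: 11.35
eef_pos: [467.7, 231.9, 145.6]
tcp_rot: [2.219, 2.223, -0.0]
contact_force: [0.2, -0.4, 1.0]
finger_gap: 1.001
```

Run:
```python
from h import *
go(468,231,36,0)
o=look('4')
p,d,X=o["top"];m=masks(p)["green"]&(X[...,2]>50)&(X[...,2]<110)
print(m.sum(),X[m].mean(0) if m.any() else 0, X[m].max(0) if m.any() else 0)
p,d,X=o["side"];m=masks(p)["green"]&(X[...,2]>60)&(X[...,2]<110)
print(m.sum(),X[m].mean(0) if m.any() else 0, X[m].max(0) if m.any() else 0)
cv2.imwrite('pics/c4.png',cv2.resize(o['side'][0][60:260,220:420,::-1],None,fx=3,fy=3))
```

```text
t 11.35 pos [467.7 231.9 145.6] R [[-0.002, 1.0, 0.0], [1.0, 0.002, -0.0], [-0.0, 0.0, -1.0]] F [ 0.2 -0.4  1. ] gap 93.1
turn [0.    0.    0.002] shift before turn [-0.09  0.03 10.96] after turn [-0.09  0.03 10.96]
101 [597.81924587  15.8475616   90.70512416] [609.81530529  26.73337406  95.97373969]
24 [599.17857269  14.49390357  90.1430121 ] [617.02778661  31.50018005  94.63380343]
```

View pics/c4.png

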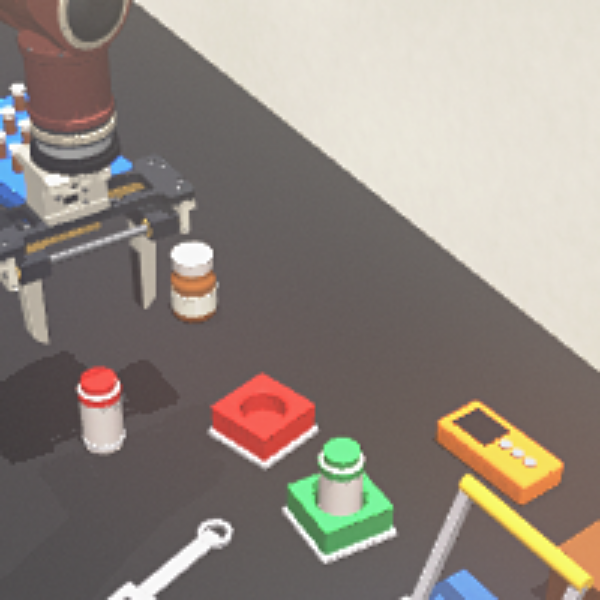

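Green is seated: its cap (333,213) stands upright with the top at about 90 mm. Red next.

{"method": "servo_tool", "body": {"steps": [0,0,0,-0.1,0,2,9.3,0,0,0,0,0,3,9.3,0,0,0,0,0,3,9.3,0,0,0,0,0,2,9.3,0,0,0,0,0,1,9.3,0,0,0,0,0,0,9.3,0,0,0,0,0,0,6,0,0,0,0,0,0,3]}}

```text
time_s: 12.45
eef_pos: [468.4, 230.6, 36.5]
tcp_rot: [2.221, 2.221, 0.003]
contact_force: [-0.5, 0.6, 0.9]
finger_gap: 0.833
```

{"method": "servo_tool", "body": {"steps": [0,0,0,0,0,0,3,0,0,0,0,0,0,3,0,0,0,0,0,0,3,0,0,0,0,0,0,3,0,0,0,0,0,0,3,0,0,0,0,0,-1,3,0,0,0,0,0,-2,3,0,0,0,0,0,-2,3]}}

```text
time_s: 13.45
eef_pos: [467.6, 230.2, 86.4]
tcp_rot: [-2.221, -2.221, 0.001]
contact_force: [0.0, -0.1, -2.4]
finger_gap: 0.423
```

{"method": "servo_tool", "body": {"steps": [0,0,0,-0.8,1.5,-1,3,0,0,0,-1.4,2.7,0,3,0,0,0,-1.6,3,0,3,0,0,0,-1.6,3,0,3,0,0,0,-1.2,2.3,0,3,0,0,0,-0.7,1.2,0,3,0,0,0,0,0,0,3,0,0,0,0,0,0,3]}}

```text
time_s: 14.45
eef_pos: [603.4, 158.6, 95.4]
tcp_rot: [-2.218, -2.222, 0.001]
contact_force: [-0.6, 0.4, -2.1]
finger_gap: 0.429
```

Run:
```python
from h import *
go(605.5,158.8,46,0)
p,d=optics.read_camera("side")
go(605.5,158.8,46,0)
cv2.imwrite('pics/c5.png',cv2.resize(p[90:250,220:400,::-1],None,fx=3.5,fy=3.5))
```

```text
t 14.45 pos [603.4 158.6  95.4] R [[-0.002, 1.0, -0.002], [1.0, 0.002, 0.001], [0.001, -0.002, -1.0]] F [-0.6  0.4 -2.1] gap 39.9
turn [-0.002 -0.001  0.002] shift before turn [0.02 0.22 4.94] after turn [0.02 0.21 4.94]
t 14.5 pos [603.5 158.7  95.5] R [[-0.002, 1.0, -0.002], [1.0, 0.002, 0.001], [0.001, -0.002, -1.0]] F [-0.2  0.8 -2.3] gap 39.5
turn [-0.002 -0.001  0.002] shift before turn [0.01 0.21 4.95] after turn [0.01 0.2  4.95]
```

View pics/c5.png

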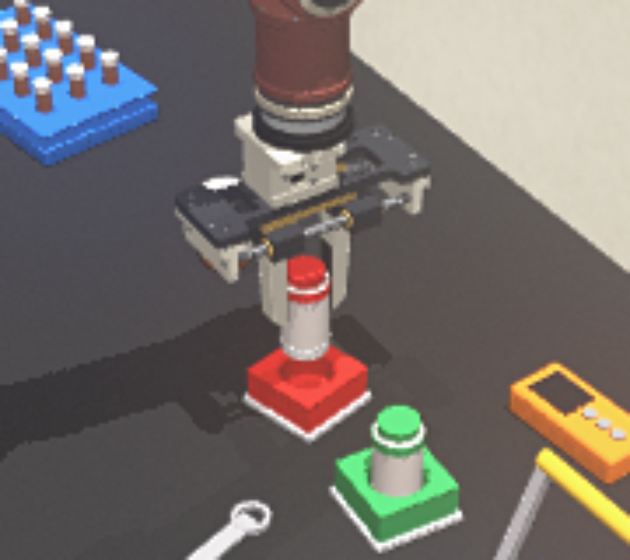

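{"method": "servo_tool", "body": {"steps": [0,0,0,0,0.2,0.5,3,0,0,0,0,0,0.8,3,0,0,0,0,0,0.7,3,0,0,0,0,0,0.6,3,0,0,0,0,0,0.6,3,0,0,0,0,0,0.4,3,0,0,0,0,0,0,3,0,0,0,0,0,0,3]}}

```text
time_s: 15.5
eef_pos: [607.1, 157.4, 59.9]
tcp_rot: [2.221, 2.221, 0.001]
contact_force: [0.5, 0.2, -1.8]
finger_gap: 0.424
```

{"method": "servo_tool", "body": {"steps": [0,0,0,0.1,-0.1,0.5,3,0,0,0,0,0,0.4,3,0,0,0,0,0,0.2,3,0,0,0,0,0,0.2,3,0,0,0,0,0,0.1,3,0,0,0,0,0,0,3,0,0,0,0,0,0,3,0,0,0,0,0,0,3]}}

```text
time_s: 16.5
eef_pos: [606.0, 158.3, 45.7]
tcp_rot: [2.221, 2.221, 0.0]
contact_force: [-0.4, 0.4, -1.1]
finger_gap: 0.427
```

{"method": "servo_tool", "body": {"steps": [0,0,0,0,0,0,5,0,0,0,0,0,0,7,0,0,0,0,0,0,9.3,0,0,0,0,0,0,9.3,0,0,0,0,0,0,9.3,0,0,0,0,0,-2,9.3,0,0,0,0,0,-4,9.3,0,0,0,0,0,-5,9.3]}}

```text
time_s: 17.5
eef_pos: [605.0, 158.3, 155.8]
tcp_rot: [-2.22, -2.221, 0.004]
contact_force: [0.9, 0.0, 0.2]
finger_gap: 0.999
```

{"method": "servo_tool", "body": {"steps": [0,0,0,-3,-2.5,-3,0,0,0,0,-5,-3.5,0,0,0,0,0,-5,-3.5,0,0,0,0,0,-5,-1,0,0,0,0,0,-5.5,0,0,0,0,0,0,-5,0,0,0,0,0,0,-3,0,0,0,0,0,0,0,0,0,0]}}

```text
time_s: 18.5
eef_pos: [500.2, -159.8, 185.9]
tcp_rot: [2.227, 2.214, -0.002]
contact_force: [-0.4, 0.9, -0.9]
finger_gap: 0.188
```

Run:
```python
from h import *
go(497.6,-252,180,-1.514)
o=look('6')
for n in o:
    p,d,X=o[n]
    for k in("red","green"):
        m=masks(p)[k]&(X[...,2]>60)&(X[...,2]<110)&(X[...,1]>-20)&(X[...,1]<200)&(X[...,0]>560)
        print(n,k,m.sum(),X[m].mean(0).round(1) if m.any() else 0, X[m].max(0).round(1) if m.any() else 0)
cv2.imwrite('pics/c6.png',cv2.resize(o['side'][0][100:340,220:460,::-1],None,fx=2.5,fy=2.5))
```

```text
t 18.5 pos [ 500.2 -159.8  185.9] R [[0.006, 1.0, 0.0], [1.0, -0.006, -0.002], [-0.002, 0.0, -1.0]] F [-0.4  0.9 -0.9] gap 17.5
turn [1.000e-03 1.000e-03 1.508e+00] shift before turn [-9.22 -0.21  0.6 ] after turn [-0.79  9.19  0.59]
top red 124 [605.2 158.5  90.5] [619.7 175.7  94.2]
top green 102 [597.9  15.8  90.4] [609.6  29.1  94.2]
side red 115 [604.4 154.6  87.9] [623.7 176.7  96.6]
side green 0 0 0
```

View pics/c6.png

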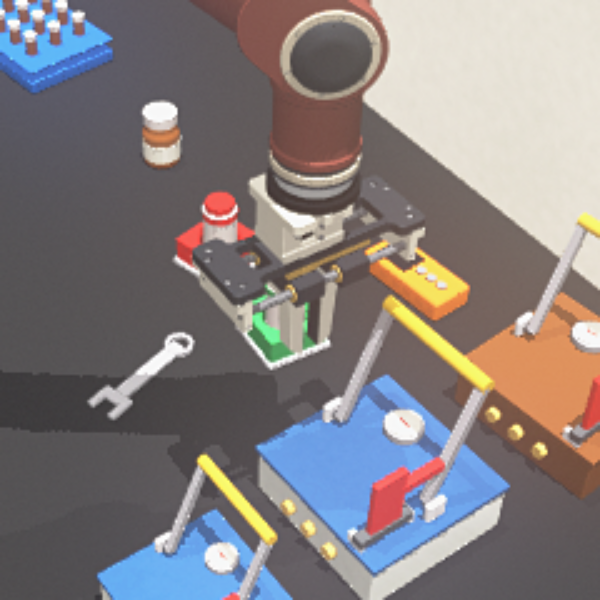

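{"method": "servo_tool", "body": {"steps": [0,0,0.168,0,0,0,0,0,0,0.168,0,0,0,0,0,0,0.168,0,0,0,0,0,0,0.168,0,0,0,0,0,0,0.168,0,0,0,0,0,0,0.168,0,0,0,0,0,0,0.168,0,0,0,0,0,0,0.168,0,0,0,0]}}

```text
time_s: 19.6
eef_pos: [501.3, -153.6, 185.4]
tcp_rot: [-3.12, -0.353, 0.0]
contact_force: [0.4, 0.3, -0.0]
finger_gap: 0.005
```

{"method": "servo_tool", "body": {"steps": [0,0,0.164,0,0,0,0,0,0,0,-0.2,2,0,0,0,0,0,-0.3,3.2,0,0,0,0,0,-0.2,2.5,0,0,0,0,0,-0.1,1.5,0,0,0,0,0,0,0,0,0,0,0,0,0,0,0,0,0,0,0,0,0,0,0]}}

```text
time_s: 20.6
eef_pos: [499.0, -247.5, 185.5]
tcp_rot: [-3.139, -0.102, 0.0]
contact_force: [0.1, 0.4, -0.1]
finger_gap: 0.008
```

Run:
```python
from h import *
go(497.6,-252,110,-1.514)
o=look('7')
cv2.imwrite('pics/c7.png',cv2.resize(o['side'][0][150:350,260:460,::-1],None,fx=3,fy=3))
```

```text
t 20.6 pos [ 499.  -247.5  185.5] R [[0.998, 0.065, -0.0], [0.065, -0.998, 0.001], [-0.0, -0.001, -1.0]] F [ 0.1  0.4 -0.1] gap 0.7
turn [-0.001  0.     0.008] shift before turn [-0.17  0.45  7.55] after turn [-0.17  0.44  7.55]
```

View pics/c7.png

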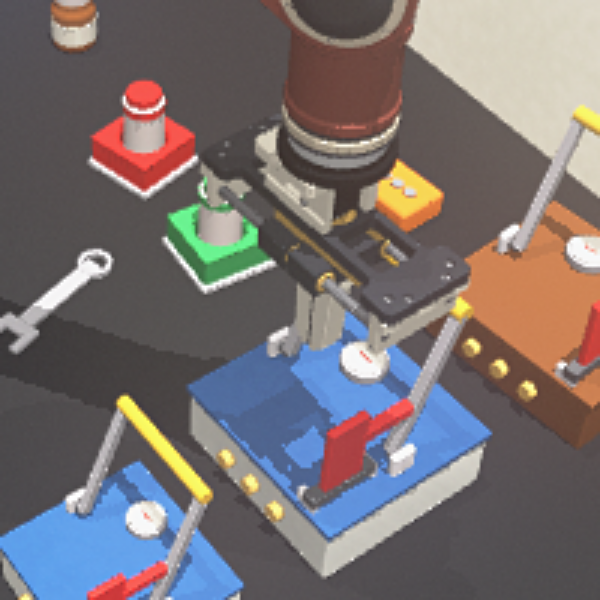

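{"method": "servo_tool", "body": {"steps": [0,0,0.008,-0.1,0,1.5,0,0,0,0,-0.1,0,2.5,0,0,0,0,0,0,2.2,0,0,0,0,0,0,1.2,0,0,0,0,0,0,0,0,0,0,0,0,0.5,0,0,0,0,0,0,0.5,0,0,0,0,0,0,0.5,0,0]}}

```text
time_s: 21.7
eef_pos: [497.8, -264.8, 112.3]
tcp_rot: [3.14, 0.086, 0.002]
contact_force: [0.7, 0.6, 0.0]
finger_gap: 0.003
```

{"method": "servo_tool", "body": {"steps": [0,0,0,0,0.6,0,0,0,0,0,0,0.6,0,0,0,0,0,0,0.6,0,0,0,0,0,0,0.6,0,0,0,0,0,0,0.6,0,0,0,0,0,0,0.6,0,0,0,0,0,0,0,0,0,0,0,0,0,0,0,0]}}

```text
time_s: 22.7
eef_pos: [499.5, -301.4, 112.1]
tcp_rot: [3.138, 0.085, 0.001]
contact_force: [-0.8, 0.1, -0.1]
finger_gap: 0.004
```

Run:
```python
from h import *
go(497.6,-300,110,-1.514)
o=look('8')
cv2.imwrite('pics/c8.png',cv2.resize(o['side'][0][150:350,260:460,::-1],None,fx=3,fy=3))
```

```text
t 22.7 pos [ 499.5 -301.4  112.1] R [[0.999, 0.054, 0.001], [0.054, -0.999, -0.003], [0.001, 0.003, -1.0]] F [-0.8  0.1 -0.1] gap 0.3
turn [ 0.003 -0.001 -0.003] shift before turn [-0.19 -0.15  0.21] after turn [-0.19 -0.15  0.21]
```

View pics/c8.png

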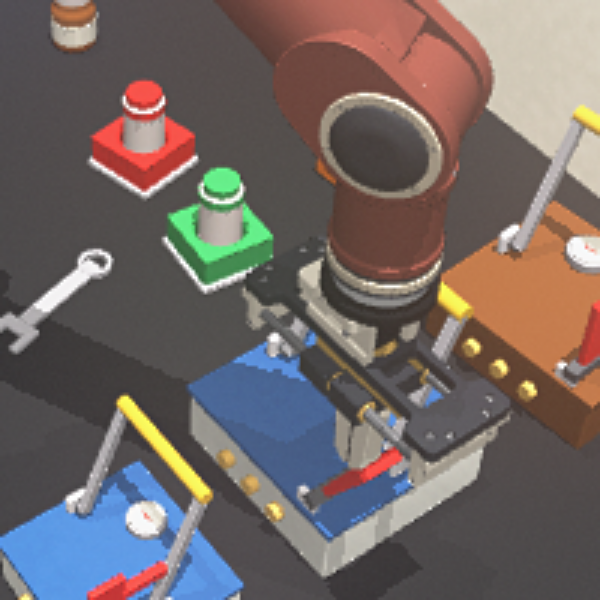

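{"method": "servo_tool", "body": {"steps": [0,0,0,0,0.6,0.3,0,0,0,0,0,0.6,0.5,0,0,0,0,0,0.6,0.5,0,0,0,0,0,0.6,0.5,0,0,0,0,0,0.5,0.5,0,0,0,0,0,0,0.4,0,0,0,0,0,0,0.3,0,0,0,0,0,0,0,0]}}

```text
time_s: 23.8
eef_pos: [500.7, -329.6, 81.6]
tcp_rot: [3.14, 0.085, -0.001]
contact_force: [0.6, 0.2, 0.7]
finger_gap: 0.007
```

Run:
```python
from h import *
go(497.6,-330,75,-1.514)
o=look('9')
cv2.imwrite('pics/c9.png',cv2.resize(o['side'][0][150:350,260:460,::-1],None,fx=3,fy=3))
```

```text
t 23.8 pos [ 500.7 -329.6   81.6] R [[0.999, 0.054, -0.0], [0.054, -0.999, -0.001], [-0.0, 0.001, -1.0]] F [0.6 0.2 0.7] gap 0.7
turn [ 0.001  0.    -0.003] shift before turn [-0.31  0.03  0.66] after turn [-0.32  0.03  0.66]
```

View pics/c9.png

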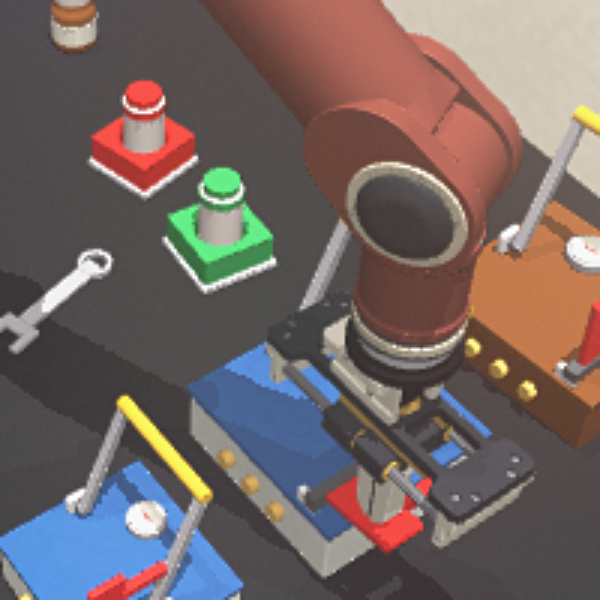

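Paddle (red, crop ~375,515) is almost flat. I press down in small steps and watch the force.

{"method": "servo_tool", "body": {"steps": [0,0,0,0,0,0.3,0,0,0,0,0,0,0.2,0,0,0,0,0,0,0.1,0,0,0,0,0,0,0.1,0,0,0,0,0,0,0.1,0,0,0,0,0,0,0,0,0,0,0,0,0,0,0,0,0,0,0,0,0,0]}}

```text
time_s: 24.9
eef_pos: [501.0, -329.6, 77.0]
tcp_rot: [3.14, 0.086, 0.003]
contact_force: [-3.8, 3.3, 18.7]
finger_gap: 0.003
```

{"method": "servo_tool", "body": {"steps": [0,0,0,0,0,-1,0,0,0,0,0,0,-2.5,0,0,0,0,0,0,-3.5,0,0,0,0,0,0,-4,0,0,0,0,0,0,-3,0,0,0,0,-0.168,0,0,0,9.3,0,0,-0.168,0,0,0,9.3,0,0,-0.168,0,0,0,9.3]}}

```text
validation failed for argument at $.st...
```

{"method": "servo_tool", "body": {"steps": [0,0,-0.168,0,0,0,9.3,0,0,-0.168,0,0,0,9.3,0,0,-0.168,0,0,0,9.3,0,0,-0.168,0,0,0,9.3,0,0,-0.168,0,0,0,9.3,0,0,-0.168,0,0,0,9.3,0,0,-0.06,0,0,0,9.3,0,0,0,0,0,0,9.3]}}

```text
time_s: 25.9
eef_pos: [487.0, -326.3, 77.2]
tcp_rot: [-2.644, -1.653, 0.02]
contact_force: [-30.4, 13.2, 43.6]
finger_gap: 0.808
```

Run:
```python
from h import *
go(596.6,-221.3,217,0.057)
o=look('10')
for n in o:
    p,d,X=o[n];M=masks(p)
    m=M["red"]&(X[...,2]>65)&(X[...,2]<160)&(np.hypot(X[...,0]-500,X[...,1]+310)<90)
    print(n,"catch",m.sum(),X[m].min(0).round(),X[m].max(0).round(),np.median(X[m],0).round(1)) if m.any() else 0
    m=M["yellow"]&(X[...,2]>170)&(np.hypot(X[...,0]-596,X[...,1]+224)<90)
    v,u=np.nonzero(m)
    if len(u)>50: print(n,"bar",cv2.minAreaRect(X[m][:,:2].astype(np.float32)),X[m].mean(0))
cv2.imwrite('pics/c10.png',cv2.resize(o['side'][0][150:350,260:460,::-1],None,fx=3,fy=3))
```

```text
t 25.9 pos [ 487.  -326.3   77.2] R [[0.438, 0.899, -0.023], [0.899, -0.438, 0.013], [0.002, -0.027, -1.0]] F [-30.4  13.2  43.6] gap 75.1
turn [-0.026 -0.009 -0.51 ] shift before turn [ 14.27   4.88 -14.09] after turn [  9.86  11.54 -13.98]
top catch 433 [ 484. -356.   67.] [ 561. -293.   82.] [ 506.9 -325.3   76.1]
top bar ((596.0812377929688, -221.9605255126953), (13.075298309326172, 129.3273468017578), 3.0298900604248047) [ 595.51125795 -224.47900712  196.16213545]
side catch 481 [ 482. -357.   68.] [ 536. -290.   83.] [ 501.8 -326.5   77.1]
```

View pics/c10.png

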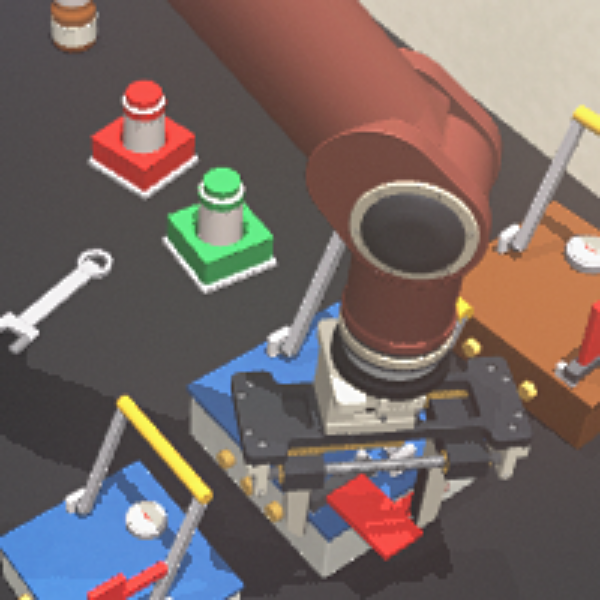

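View pics/top10.png

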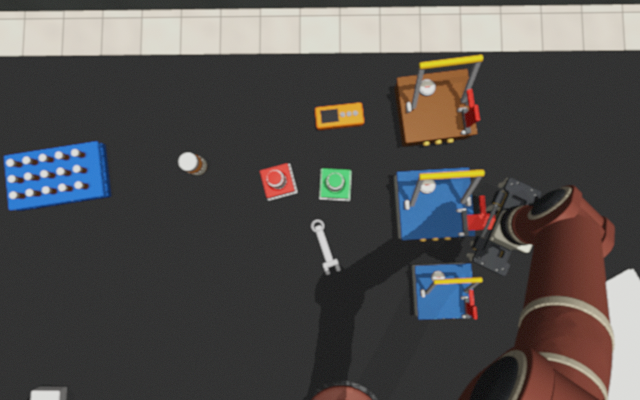

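The first call was malformed and refused, so the turn and opening ran in place with the fingers still resting on the paddle (force about 55 N). I lift straight up gently before anything else.

{"method": "servo_tool", "body": {"steps": [0,0,0,0,0,-0.5,7,0,0,0,0,0,-0.5,7,0,0,0,0,0,-0.5,7,0,0,0,0,0,-0.5,7,0,0,0,0,0,-0.5,7,0,0,0,0,0,-0.5,7,0,0,0,0,0,0,7,0,0,0,0,0,0,7]}}

```text
time_s: 27.0
eef_pos: [500.9, -328.9, 103.6]
tcp_rot: [-2.659, -1.672, 0.0]
contact_force: [-0.0, -0.4, 0.0]
finger_gap: 0.75
```

Run:
```python
from h import *
go(487,-326,215,0.057)
print(manip.state()["joint_positions"].round(2))
o=look('11')
for n in o:
    p,d,X=o[n];M=masks(p)
    m=M["red"]&(X[...,2]>65)&(X[...,2]<160)&(np.hypot(X[...,0]-500,X[...,1]+310)<90)
    print(n,"catch",m.sum(),X[m].min(0).round(),X[m].max(0).round(),np.median(X[m],0).round(1)) if m.any() else 0
cv2.imwrite('pics/c11.png',cv2.resize(o['side'][0][150:350,260:460,::-1],None,fx=3,fy=3))
```

```text
t 27.0 pos [ 500.9 -328.9  103.6] R [[0.433, 0.901, -0.0], [0.901, -0.433, 0.0], [-0.0, -0.0, -1.0]] F [-0.  -0.4  0. ] gap 69.8
turn [-0.    -0.    -0.505] shift before turn [ -0.35  -1.38 -11.14] after turn [  0.37  -1.38 -11.14]
[ 0.35  0.68  0.32  1.71 -0.28  0.79  0.35]
top catch 466 [ 484. -358.   68.] [ 561. -292.   83.] [ 506.8 -326.    77. ]
side catch 504 [ 483. -356.   70.] [ 550. -291.  106.] [ 504.  -328.6   78.1]
```

View pics/c11.png

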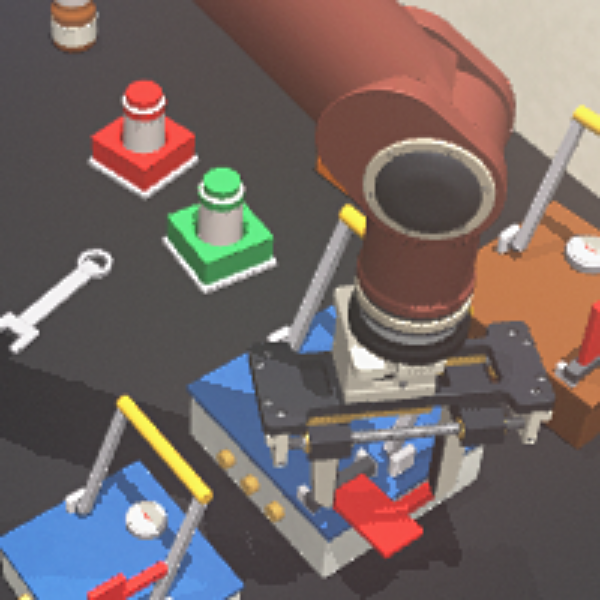

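```bash
python3 - <<'E'
from h import *
p=cv2.imread('pics/side11.png')[:,:,::-1]
E
echo
```

{"method": "servo_tool", "body": {"steps": [0,0,0,0,0,-2,9.3,0,0,0,0,0,-3,9.3,0,0,0,0,0,-3.5,9.3,0,0,0,0,0,-3,9.3,0,0,-0.168,0,0,0,9.3,0,0,-0.168,0,0,0,9.3,0,0,-0.168,0,0,0,9.3,0,0,0,0,0,0,9.3]}}

```text
time_s: 28.1
eef_pos: [500.8, -329.0, 218.5]
tcp_rot: [-2.161, -2.28, -0.0]
contact_force: [0.6, -0.2, -0.2]
finger_gap: 1.0
```

Run:
```python
from h import *
go(596.6,-221.3,217,0.057)
o=look('12')
for n in o:
    p,d,X=o[n];M=masks(p)
    m=M["red"]&(X[...,2]>65)&(X[...,2]<160)&(np.hypot(X[...,0]-500,X[...,1]+310)<90)
    if m.sum()>30:
        w=X[m]; w=w[(w[:,0]>484)&(w[:,0]<514)&(w[:,1]<-300)&(w[:,1]>-352)]
        print(n,len(w),"dz/dy",np.polyfit(w[:,1],w[:,2],1),"expect slope",-np.cos(1.5))
    m=M["yellow"]&(X[...,2]>170)&(np.hypot(X[...,0]-596,X[...,1]+224)<90)
    if m.sum()>50: print(n,"bar",cv2.minAreaRect(X[m][:,:2].astype(np.float32)),X[m].mean(0))
```

```text
t 28.1 pos [ 500.8 -329.   218.5] R [[-0.054, 0.999, -0.0], [0.999, 0.054, 0.001], [0.001, -0.0, -1.0]] F [ 0.6 -0.2 -0.2] gap 93.0
turn [-0.    -0.001 -0.003] shift before turn [10.24 10.15  0.16] after turn [10.21 10.18  0.15]
top 300 dz/dy [-0.07180547 53.49501578] expect slope -0.0707372016677029
top bar ((596.0325317382812, -222.2880859375), (12.152535438537598, 130.24464416503906), 3.7336065769195557) [ 595.59343877 -223.71000062  196.06396582]
side 291 dz/dy [-0.07217258 54.35857776] expect slope -0.0707372016677029
```

View pics/side12.png

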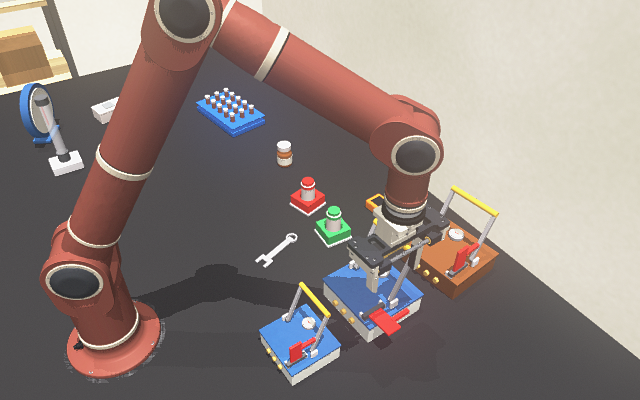

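{"method": "servo_tool", "body": {"steps": [0,0,0,1.5,1.5,0,9.3,0,0,0,3,3,0,9.3,0,0,0,3,3,0,9.3,0,0,0,2,2,0,9.3,0,0,0,0.7,0.7,0,9.3,0,0,0,0,0,0,9.3,0,0,0,0,0,0,9.3,0,0,0,0,0,0,9.3]}}

```text
time_s: 29.2
eef_pos: [596.3, -223.0, 218.9]
tcp_rot: [2.161, 2.28, -0.001]
contact_force: [0.2, -0.3, -0.5]
finger_gap: 1.002
```

Run:
```python
from h import *
go(596.6,-221.3,171,0.057)
p,d=optics.read_camera("side")
cv2.imwrite('pics/c13.png',cv2.resize(p[150:350,280:480,::-1],None,fx=3,fy=3))
```

```text
t 29.2 pos [ 596.3 -223.   218.9] R [[-0.053, 0.999, -0.0], [0.999, 0.053, -0.001], [-0.001, -0.0, -1.0]] F [ 0.2 -0.3 -0.5] gap 93.2
turn [-0.     0.001 -0.004] shift before turn [0.17 0.04 4.79] after turn [0.17 0.04 4.79]
```

View pics/c13.png

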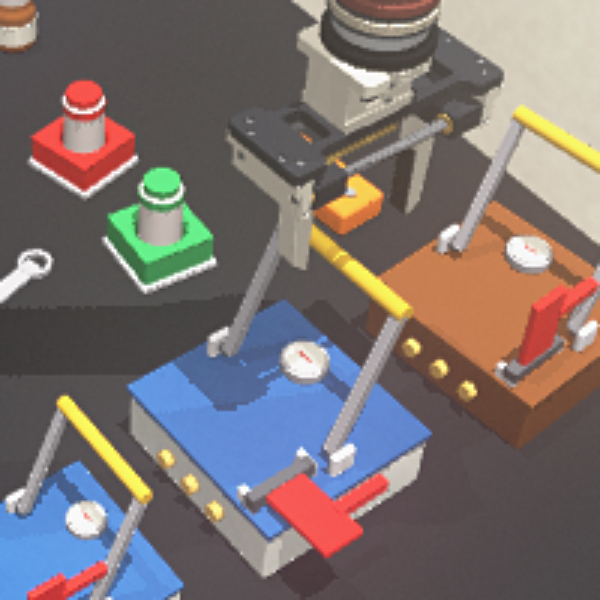

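{"method": "servo_tool", "body": {"steps": [0,0,0,0.1,0,1.2,9.3,0,0,0,0,0,1.6,9.3,0,0,0,0,0,1.3,9.3,0,0,0,0,0,0.7,9.3,0,0,0,0,0,0,9.3,0,0,0,0,0,0,5,0,0,0,0,0,0,0.5,0,0,0,0,0,0,0.5]}}

```text
time_s: 30.25
eef_pos: [597.3, -220.5, 171.1]
tcp_rot: [2.158, 2.282, 0.0]
contact_force: [0.1, -0.4, -0.6]
finger_gap: 0.728
```

{"method": "servo_tool", "body": {"steps": [0,0,0,0,0,0,0.5,0,0,0,0,0,0,0.5,0,0,0,0,0,0,0.5,0,0,0,0,0,0,0.5,0,0,0,0,0,0,0.5,0,0,0,0,0,0,0.5,0,0,0,0,0,0,0.5,0,0,0,0,0,0,0.5]}}

```text
time_s: 31.25
eef_pos: [596.0, -220.5, 170.6]
tcp_rot: [-2.157, -2.281, 0.002]
contact_force: [-5.3, 1.0, 2.4]
finger_gap: 0.139
```

Run:
```python
from h import *
go(596.6,-221.3,171,0.057)
q=np.linspace(0,.9,9)
print(np.c_[q,130*np.sin(.4-q)-130*np.sin(.4),130*np.cos(.4-q)-130*np.cos(.4)].round(2))
```

```text
t 31.25 pos [ 596.  -220.5  170.6] R [[-0.056, 0.998, -0.002], [0.998, 0.056, 0.0], [0.001, -0.002, -1.0]] F [-5.3  1.   2.4] gap 13.0
turn [-0.002 -0.001 -0.001] shift before turn [-0.09  0.06 -0.04] after turn [-0.09  0.06 -0.04]
[[ 0.0000e+00  0.0000e+00  0.0000e+00]
 [ 1.1000e-01 -1.3760e+01  4.9300e+00]
 [ 2.2000e-01 -2.7990e+01  8.2800e+00]
 [ 3.4000e-01 -4.2500e+01  1.0010e+01]
 [ 4.5000e-01 -5.7120e+01  1.0100e+01]
 [ 5.6000e-01 -7.1660e+01  8.5500e+00]
 [ 6.8000e-01 -8.5930e+01  5.3800e+00]
 [ 7.9000e-01 -9.9750e+01  6.2000e-01]
 [ 9.0000e-01 -1.1295e+02 -5.6500e+00]]
```

{"method": "servo_tool", "body": {"steps": [0,0,0,0,-0.7,-0.25,0.5,0,0,0,0,-1.4,-0.4,0.5,0,0,0,0,-1.4,-0.25,0.5,0,0,0,0,-1.5,-0.1,0.5,0,0,0,0,-1.4,0.1,0.5,0,0,0,0,-1.4,0.25,0.5,0,0,0,0,0,0,0.5,0,0,0,0,0,0,0.5]}}

```text
time_s: 32.25
eef_pos: [528.7, -224.4, 182.4]
tcp_rot: [2.142, 2.272, 0.02]
contact_force: [7.1, 1.0, 9.3]
finger_gap: 0.142
```

Run:
```python
from h import *
# target bar at stop + 4 mm
a=np.array([np.cos(.057),np.sin(.057)]);e=np.array([546.1,-224.2])+a*(-56.5)
print(e);go(e[0],e[1],168.1,0.057)
```

```text
[ 489.6917594  -227.41875638]
t 32.25 pos [ 528.7 -224.4  182.4] R [[-0.059, 0.998, 0.022], [0.998, 0.059, -0.004], [-0.005, 0.022, -1.0]] F [7.1 1.  9.3] gap 13.2
turn [0.022 0.005 0.002] shift before turn [-0.07 -3.94  1.34] after turn [-0.08 -3.91  1.43]
```

{"method": "servo_tool", "body": {"steps": [0,0,0,0,-0.6,0.1,0.5,0,0,0,0,-0.7,0.2,0.5,0,0,0,0,-0.7,0.2,0.5,0,0,0,0,-0.7,0.3,0.5,0,0,0,0,-0.6,0.3,0.5,0,0,0,0,-0.4,0.2,0.5,0,0,0,0,0,0,0.5,0,0,0,0,0,0,0.5]}}

```text
time_s: 33.25
eef_pos: [491.7, -226.5, 169.9]
tcp_rot: [2.143, 2.272, 0.019]
contact_force: [5.1, 4.1, 15.5]
finger_gap: 0.143
```

Run:
```python
from h import *
go(489.7,-227.4,168.1,0.057)
o=look('14')
for n in o:
    p,d,X=o[n];M=masks(p)
    m=M["yellow"]&(X[...,2]>160)&(np.hypot(X[...,0]-500,X[...,1]+224)<110)
    if m.sum()>10: print(n,"bar",m.sum(),cv2.minAreaRect(X[m][:,:2].astype(np.float32)),X[m].mean(0),X[m].max(0))
cv2.imwrite('pics/c14.png',cv2.resize(o['side'][0][150:350,260:460,::-1],None,fx=3,fy=3))
```

```text
t 33.25 pos [ 491.7 -226.5  169.9] R [[-0.059, 0.998, 0.022], [0.998, 0.059, -0.003], [-0.005, 0.022, -1.0]] F [ 5.1  4.1 15.5] gap 13.3
turn [0.022 0.005 0.002] shift before turn [-0.07 -0.21  0.18] after turn [-0.08 -0.2   0.18]
top bar 137 ((443.94024658203125, -198.2228240966797), (100.72361755371094, 67.22373962402344), 0.7047503590583801) [ 476.72094837 -194.74089178  208.97638524] [ 494.22690079 -164.03968825  297.10083576]
side bar 139 ((493.3996276855469, -236.97044372558594), (12.881820678710938, 110.45452117919922), 2.88871431350708) [ 492.92313483 -259.75745321  195.59893086] [ 501.76918765 -181.96394559  200.12479276]
```

View pics/c14.png

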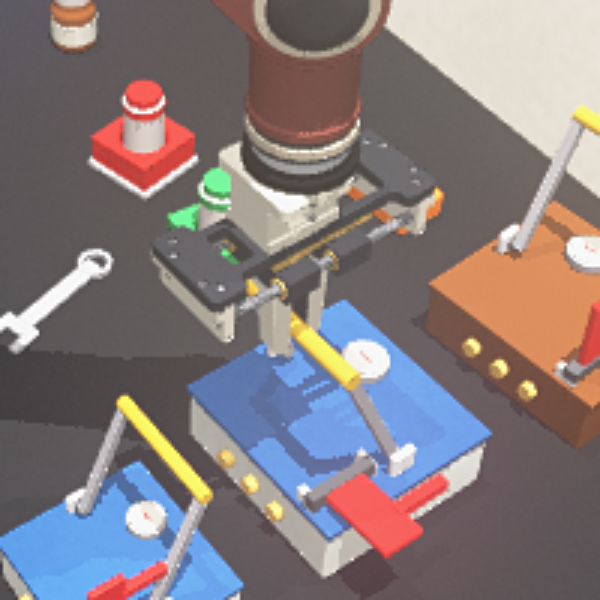

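{"method": "servo_tool", "body": {"steps": [0,0,0,0,-0.2,0.1,0.5,0,0,0,0,-0.2,0.1,0.5,0,0,0,0,-0.1,0,0.5,0,0,0,0,0,0,0.5,0,0,0,0,0,0,0.5,0,0,0,0,0,0,0.5,0,0,0,0,0,0,0.5,0,0,0,0,0,0,0.5]}}

```text
time_s: 34.35
eef_pos: [488.9, -226.7, 168.4]
tcp_rot: [2.139, 2.271, 0.023]
contact_force: [8.0, 4.0, 14.3]
finger_gap: 0.142
```

{"method": "servo_tool", "body": {"steps": [0,0,0,0,-0.2,0.1,0.5,0,0,0,0,-0.2,0.1,0.5,0,0,0,0,0,0,0.5,0,0,0,0,0,0,0.5,0,0,0,0,0,0,0.5,0,0,0,0,0,0,0.5,0,0,0,0,0,0,0.5,0,0,0,0,0,0,0.5]}}

```text
time_s: 35.35
eef_pos: [488.8, -226.8, 168.2]
tcp_rot: [2.133, 2.267, 0.03]
contact_force: [12.1, 5.0, 18.7]
finger_gap: 0.142
```

The last 4 mm of push moved the bar only 0.1–0.2 mm while the force rose, so the lever is at its stop. One final look before handing in.

Run:
```python
from h import *
o=look('15')
go(489.7,-227.4,168.1,0.057)
a=np.load("side0.npz")["p"]
for n in o:
    p,d,X=o[n];M=masks(p)
    for k,c in(("red",(605,159)),("green",(599,16))):
        m=M[k]&(X[...,2]>82)&(X[...,2]<110)&(np.hypot(X[...,0]-c[0],X[...,1]-c[1])<35)
        if m.sum()>10: print(n,k,X[m].mean(0).round(1))
    m=M["yellow"]&(X[...,2]>160)&(X[...,2]<205)&(np.hypot(X[...,0]-495,X[...,1]+224)<80)
    if m.sum()>30: print(n,"bar",np.median(X[m],0))
    m=M["red"]&(X[...,2]>65)&(X[...,2]<160)&(X[...,0]>484)&(X[...,0]<514)&(X[...,1]<-300)&(X[...,1]>-352)
    if m.sum()>30: w=X[m];print(n,"catch slope",np.polyfit(w[:,1],w[:,2],1)[0])
```

```text
t 35.45 pos [ 488.8 -226.8  168.2] R [[-0.061, 0.998, 0.034], [0.998, 0.061, -0.006], [-0.008, 0.034, -0.999]] F [12.2  5.2 19.6] gap 12.9
turn [0.034 0.008 0.004] shift before turn [-0.07  0.08  0.01] after turn [-0.07  0.08  0.01]
top red [604.9 158.3  90.6]
top green [597.9  15.7  90.7]
top bar [ 486.12205582 -188.67989131  193.75372077]
side red [605.9 157.3  91.4]
side green [591.4  18.9  91.8]
side bar [ 490.09679986 -263.01001422  194.09172363]
side catch slope -0.07593110573554054
```

View pics/side15.png

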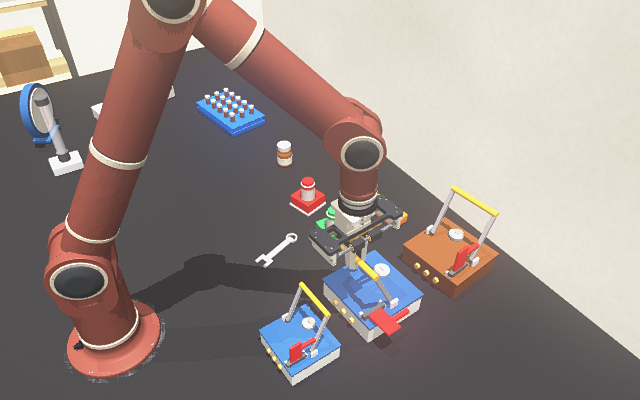

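View pics/top15.png

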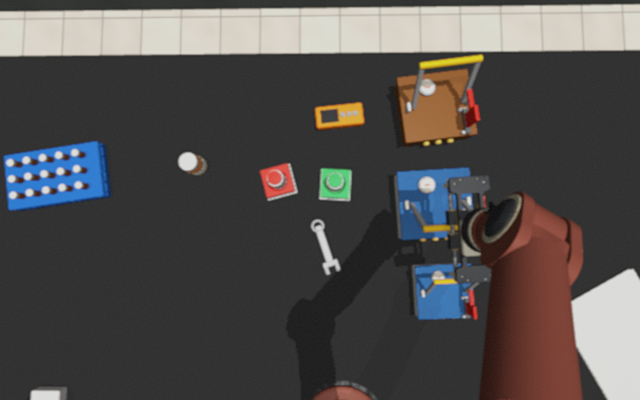

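The pictures show both filters seated (top ~(277,180) and (335,182)), the catch flat at side (385,322), and the lever held back at side (370,265). The spanner, jar and leak meter are unmoved.

```bash
python3 -c "
from workcell import finish_job
print(finish_job())"
```

```text
the job is handed in; nothing more can be done
None
```

The job is done and handed in at about 35.5 s. The gripper is still holding the lever at its stop. One mistake along the way could still count against the job; it is the last point below.

**Last checks:**
- **Filters:** both stand upright and released in their own seats. Their cap tops measure about 91 mm against 90 mm expected, so they are fully down.
- **Catch:** it lies flat outwards, with a paddle slope of 0.072–0.076 against 0.071 at the stop. I flipped it before touching the lever.
- **Lever:** the top of the bar is at 194 mm, which puts its centre at about 187 mm, as expected at the stop. The last 4 mm of commanded pull moved it only 0.1–0.2 mm while the force rose to about 23 N.
- **Bystanders:** the spanner, jar and leak meter look unmoved in the last pictures. I compared these by eye only.

**What went wrong:**
- **Press on the catch:** one lift command was malformed and refused. The turn and opening that followed therefore ran with the fingertips still on the flat catch. The reading at the end of that move was about 55 N, and I don't know the peak or exactly which parts touched. That is under the 120 N wrist limit. It would break the 40 N limit only if the arm or gripper body did the pressing. I lifted straight off, and the catch was still at its stop.

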